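Traverse a watch under the loupe and clamp the stage

ROBOT

A 6-joint arm with a two-finger parallel gripper is mounted at the origin on the work surface. World frame = base frame: x ahead of the robot, y to its left, z up, the work surface at z = 0. Lengths are in m, angles in rad, forces in N, time in s.
With the tool pointing down it reaches from about 0.3 to 0.85 m from the base axis. Payload 5.4 kg.
Tool frame: the origin (TCP) lies at the very end of the fingers, on their centre line; the grasp point (between the pads) lies 19 mm behind it; z points along the fingers, y is the direction in which the jaws open and shut (so a half turn about z gives the same grasp; the last joint's range is limited). The gripper opens to 85 mm and grips with 20 to 120 N. Pads are 22 mm wide; open, the fingers measure 114 mm over their backs; the gripper's body (76 mm by 85 mm) begins 54 mm behind the grasp point. The pads swing forward as they close: fully open they stand 13 mm farther back than shut.
Start: joints at [-1.373, 0.158, 1.597, -0, 1.386, -0.21], TCP at [0.228, -0.528, 0.231] pointing down, gripper open.
Joint ranges: [-2.91, 2.91], [-0.94, 2.29], [0.18, 2.7], [-1.29, 4.43], [0.17, 2.64], [-3, 3]. Speed limits (rad/s): [2.57, 2.57, 3.14, 3.14, 3.14, 3.14].

INTERFACE

Orientations are given as a unit quaternion [w, x, y, z].
In Python, from bench import robot gives the robot as it stands. The module is installed in compiled form; this text tells all that it offers.
- The arm moves only by the shell command python3 -m creep 'ROWS' [FORCE]. ROWS is text: rows parted by semicolons, each of 7 numbers parted by spaces: the shift along the tool's x, y, z in units of 0.15 m (1.0 is 0.15 m), then the turn, a rotation vector about the tool's x, y, z in units of 30 degrees (1.0 is 30 degrees), then the opening, from 0 (shut) to 1 (fully open). In form: tx ty tz rx ry rz fingers; .... A call has 1 to 10 rows; each row is the pose to reach, as a shift and turn from the pose commanded when the call began, along the tool's axes at that moment; what a row does not reach only later rows make up. A row lasts 1/8 s, in which the tool goes at most 62.5 mm and 10.7 degrees, less where a joint would pass 70% of its speed; a pose out of reach is approached as far as the arm can. A call with a number of a shift or a turn outside -1 to 1 is refused whole. A call with a gripper value outside its range is refused whole. The fingers move at their own pace and stop on an object; FORCE is the grip in N (left out, the last holds). Time passes only in rows, so rows that repeat a pose let the fingers close. It gives the time, the measured TCP pose, the force and the opening at its end, in the units of the state.
- robot.get_state(): the state, without advancing time (a new reading comes with each control period).
- robot.camera(name): name is "scene" or "top" or "wrist"; returns the picture (400x640x3 uint8, red, green, blue); there is no depth.
- robot.get_calibration(name): a dict with "fovy" (degrees; the focal length in pixels is half the picture's height over the tangent of half this angle, whatever the lens; pixels are square), "cx", "cy" (the principal point, pixels), "rvec" (rotation vector, rad) and "tvec" (3), from world to camera coordinates, as OpenCV has them. Camera axes: x right, y down, z forward; pixel columns grow to the right and rows downward; lengths in m; the calibration is good to about 2 mm. A picture is of the moment at which its call begins: read the wrist's pose just before it. get_calibration takes no time and is no camera call; for the wrist camera it gives the pose at the moment of the call.
- robot.close_job(): hands the job in, once; it reports no verdict.
The state is a dict: "time_s": time; "q": joint angles; "dq": joint speeds; "tau": joint torques, N m; "tcp_pos": TCP position; "orientation": TCP orientation; "ft_force": force on the tool from outside, world axes, zero at the start; "moment": the same for the moment, N m; "gripper_width": finger opening in m.
Only numpy, scipy, OpenCV 4.12 (cv2) and the standard library are available. Lean on these libraries where they do the work, as an engineer would, in place of code of your own. Each camera call takes 0.05 s, during which the arm holds its last target. There are 200 camera calls.

TASK

Swing the stage's clamp lever to its loose end, then wind the feed wheel by its upright crank pin until the watch on the carriage is centred under the ring-shaped loupe (not the solid lamp head), and finally swing the clamp lever back to its tight end without losing that position. Leave the other things on the bench where they are.

Things in the scene. Friction and masses are not known exactly. Their poses are not given: they have to be found in the camera images.
- bed: grey traverse stage bed, 220 mm (x) by 420 mm (y) by 44 mm high, fixed to the bench; origin at the centre of its underside on the bench, z up; the carriage slides along its y axis, the robot's side is its -x side
- carriage (a joint): travel of the carriage along the bed's +y, m, range -0.085 to 0.085; it has about 3 N of friction and stays where it is left. It is geared to the feed wheel: it moves 20 mm per radian, carriage = 0.020 x feed. The aluminium carriage plate is 200 (x) by 150 (y) by 16 mm, its top 56 mm above the bench; wheel, watch and clamp lever ride on it
- feed (a joint): angle of the feed wheel, rad, range -4.4 to 4.4, positive anticlockwise from above and then the carriage moves to the bed's +y. The wheel (dark steel disc, 100 mm diameter, vertical axis) rides on the carriage, so its centre shifts as it turns. About 0.1 N m turns wheel and carriage when the clamp is loose; it stays where it is left. At feed = 0 the crank pin lies on the bed's +x side of the wheel centre
- wheel_centre (a point): wheel axis, on the top face of the disc, 89 mm above the bench (a 24 mm wide, 6 mm high hub stands on it); in the bed frame at x = -50 mm, y = carriage - 25 mm
- crank_pin (a point): centre of the top of the black upright crank pin on the wheel: 16 mm diameter, 48 mm tall, 38 mm from the wheel axis, top 137 mm above the bench; fixed to the wheel, to be pushed or loosely held from above
- watch (a point): centre of the dial of the round steel watch (40 mm diameter, in a holder with two jaws) on the carriage, 78 mm above the bench; in the bed frame at x = 70 mm, y = carriage
- lens (a point): centre of the loupe's lens: clear glass in a round black ring of 60 mm outside and 48 mm inside diameter, 12 mm tall, 119 mm above the bench, straight over the line that the watch travels on. Its axes are those of the bed: the watch is centred when it lies as far along the bed's y as the lens
- loupe: the loupe's fixed stand: dark round foot (60 mm diameter) behind the bed and a steel post 126 mm high; origin under the foot; the lens is 80 mm towards the bed's -x from it; axes parallel to the bed's
- lamp: a spot lamp on the same kind of fixed stand, with a solid grey cone-shaped head (52 mm diameter, top 141 mm above the bench) in place of the ring; not the target; origin under its foot
- clamp (a joint): steel clamp lever on the carriage's +y end, rad: 0 = loose stop (pointing to the bed's +y and away from the robot), 1.2 = tight stop (to +y and towards the robot); at c it points along (sin(0.6 - c), cos(0.6 - c)) in the bed's x, y. 0.2 to 0.5 N m turns it. It stays where left, but springs from 1.2 to about 1.1 when let go. Tight, it holds the carriage by a pad; below 0.6 the carriage is free
- clamp_pivot (a point): lever's vertical pivot axis, 76 mm above the bench; in the bed frame at x = -10 mm, y = carriage + 92 mm
- clamp_grip (a point): centre of the top of the black upright pin at the lever's end: 16 mm diameter, 75 mm from the pivot, top 116 mm above the bench, standing free from 73 mm above the bench (underneath it is the flat lever, 63 to 73 mm)
- screwdriver: loose screwdriver lying in front of the bed (bystander)
- wrench: loose 150 mm wrench lying to the left of the bed (bystander)
- oil: loose amber oil bottle, 44 mm diameter, 85 mm tall, to the right of the bed (bystander); origin under it
- jar: loose glass jar, 56 mm diameter, 60 mm tall, behind the bed on the left (bystander); origin under it
- case: loose wooden watch case 130 x 100 x 45 mm, to the left of the bed (bystander); origin under it
- dish: loose white dish, 80 mm diameter, 30 mm tall, to the right of the bed (bystander); origin under it

How it is judged:
On the way, in this order (a step that is already met when the one before it is completed fails the run):
1. the clamp lever is swung loose before the carriage has been moved (value of joint clamp below 0.3 rad and distance of watch from where it was at the start of the episode below 0.01 m), for 0.1 s.
2. with the clamp loose, the watch is wound to the loupe (value of joint clamp below 0.5 rad and y of watch in the frame of lens between -0.005 and 0.005 m), for 0.2 s.
At the end, for the whole second after the job is handed in: the watch is within 5 mm of the loupe's centre along the slide, the clamp lever is tight (over 0.95 rad of its 1.2), and the carriage is at rest (y of watch in the frame of lens between -0.005 and 0.005 m and value of joint clamp above 0.95 rad and velocity of joint carriage between -0.005 and 0.005 m/s); the robot touches nothing.
It fails at once if a bystander was moved more than 30 mm (distance of any of screwdriver, wrench, oil, jar, case, dish from where it was at the start of the episode above 0.03 m).
It also fails if it takes over 72 s, if anything falls off the work surface, if the arm or the gripper's body presses on something with over 40 N, if the wrist force passes 120 N, or if a joint passes its speed limit or range.

## Working session

There is one attempt and no reset: what is moved stays moved. The work goes in short steps, Python scripts to look and compute and a shell command to move; the robot and the scene stay as the last step left them, time stands still between calls to the robot, and variables do not carry over. Pictures are saved under pics/ and viewed, on a budget of 10 in all, crops included, one or two more only if the job needs it, and the job is handed in when it is done.

```bash
mkdir -p pics
python3 - <<'E'
from bench import robot
import cv2
print(robot.get_state())
for n in("top","scene"):
    im=robot.camera(n); cv2.imwrite(f"pics/{n}0.png",im[:,:,::-1]); print(n,robot.get_calibration(n))
E
```

```text
{'time_s': 0.0, 'q': array([-1.37304585e+00,  1.59086066e-01,  1.59824087e+00,  5.37761581e-06,
        1.38619872e+00, -2.10137096e-01]), 'dq': array([-0.00109757, -0.00235531, -0.00112887,  0.00065964, -0.00083003,
        0.00048044]), 'tau': array([ 2.56379193e-03, -3.96003377e+01, -3.31427264e+01, -6.50558536e-05,
        8.49769480e-03,  1.48249524e-05]), 'tcp_pos': array([ 0.22792693, -0.52723743,  0.23029178]), 'orientation': array([-9.66468076e-04,  9.79275092e-01,  2.02532367e-01,  8.62841167e-06]), 'ft_force': array([ 0.46623816, -0.35256352,  0.14947349]), 'moment': array([-0.00602664,  0.03551651, -0.01891893]), 'gripper_width': 0.08581109352459561}
top {'fovy': 42.802920087428646, 'cx': 322.56255933187816, 'cy': 199.18696256299128, 'rvec': array([ 2.06504127, -2.13532563,  0.24159061]), 'tvec': array([0.04471381, 0.63199645, 1.40375605])}
scene {'fovy': 44.13330621536589, 'cx': 323.6881270768814, 'cy': 196.33610759971748, 'rvec': array([ 1.40069106,  2.38780177, -0.69306363]), 'tvec': array([ 0.28567783, -0.39555356,  1.73697304])}
```

View pics/top0.png

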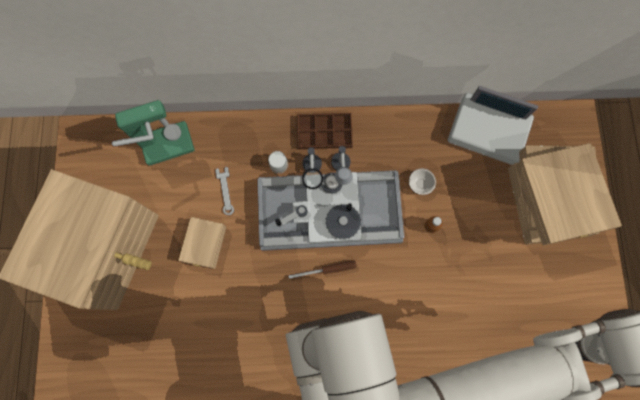

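View pics/scene0.png

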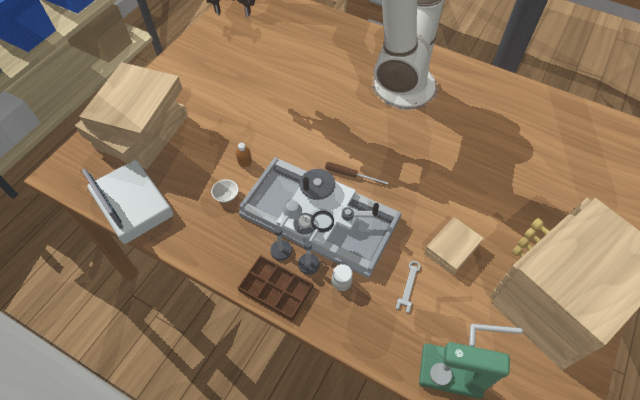

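Top view: the bed spans about (259,175)-(403,248). The ring loupe is at (313,179), the lamp head at (333,183) and the wheel at (344,221). The clamp grip is at (278,222). I'll zoom in to get exact pixels.

Run:
```python
import cv2
a=cv2.imread("pics/top0.png")[140:255,250:410]
cv2.imwrite("pics/c0.png",cv2.resize(a,None,fx=5,fy=5,interpolation=cv2.INTER_CUBIC))
```

```text
(no output)
```

View pics/c0.png

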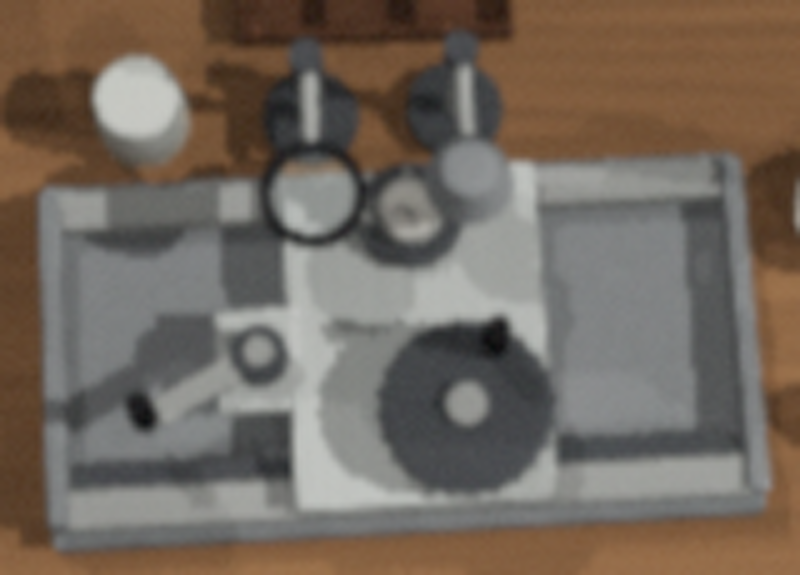

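The crop shows these points (crop px): wheel hub (467,403), crank pin top about (497,328), watch (408,210), ring (312,193), lever pivot (258,352) and grip (140,405). The lever is near its tight end. Next I fit the bed model.

```bash
cat > h.py <<'E'
import numpy as np, cv2
from scipy.optimize import least_squares
from scipy.spatial.transform import Rotation as R
from bench import robot
def proj(P,n):
    c=robot.get_calibration(n); f=200/np.tan(np.radians(c['fovy'])/2)
    p=cv2.projectPoints(np.array(P,float).reshape(-1,1,3),np.array(c['rvec']),np.array(c['tvec']),np.array([[f,0,c['cx']],[0,f,c['cy']],[0,0,1]]),None)[0].reshape(-1,2)
    return p
def ray(px,z,n):
    c=robot.get_calibration(n); f=200/np.tan(np.radians(c['fovy'])/2)
    M=R.from_rotvec(c['rvec']).as_matrix(); C=-M.T@np.array(c['tvec'])
    d=M.T@np.array([(px[0]-c['cx'])/f,(px[1]-c['cy'])/f,1]); return C+d*(z-C[2])/d[2]
def pts(p):
    x,y,th,car,feed,cl,ly=p
    B=np.array([[-.05,car-.025,.095],[-.05+.038*np.cos(feed),car-.025+.038*np.sin(feed),.137],[.07,car,.078],[.07,ly,.119],
     [-.01,car+.092,.076],[-.01+.075*np.sin(.6-cl),car+.092+.075*np.cos(.6-cl),.116],
     [.11,.21,.044],[.11,-.21,.044],[-.11,-.21,.044],[-.11,.21,.044]])
    W=B.copy(); c,s=np.cos(th),np.sin(th)
    W[:,0]=x+c*B[:,0]-s*B[:,1]; W[:,1]=y+s*B[:,0]+c*B[:,1]; return W
E
python3 - <<'E'
from h import *
c=robot.get_calibration("top");M=R.from_rotvec(c['rvec']).as_matrix();print("cam",-M.T@c['tvec'])
uv=np.array([[467,403],[497,328],[408,210],[312,193],[258,350],[140,403],[43,188],[738,155],[765,497],[58,540]])
px=np.array([250,140])+(uv+.5)/5-.5
def f(p):
    r=proj(pts(p),"top")-px
    r=np.vstack([r,[[ (p[3]-.02*p[4])*1500,0]]]); return r.ravel()
for feed0 in(-4,-2,0,2):
    s=least_squares(f,[.6,0,0,feed0*.02,feed0,1.1,.05],loss='soft_l1')
    print(s.cost,s.x.round(4))
    if feed0==-4 or s.cost<20: b=s
print(f(s.x).reshape(-1,2).round(1)); print(pts(s.x).round(4))
np.save("p.npy",s.x)
E
```

```text
cam [0.29852148 0.02967288 1.51061389]
7.448757594687369 [ 0.6145  0.0032  0.0222 -0.0093 -0.4647  1.0752  0.0468]
7.44875759468006 [ 0.6145  0.0032  0.0222 -0.0093 -0.4647  1.0752  0.0468]
7.448757594679257 [ 0.6145  0.0032  0.0222 -0.0093 -0.4647  1.0752  0.0468]
7.448757594801496 [ 0.6145  0.0032  0.0222 -0.0093 -0.4647  1.0752  0.0468]
[[ 0.1 -0. ]
 [-0.  -0.3]
 [ 0.4 -0.4]
 [ 0.   0.3]
 [ 0.1  0.4]
 [-0.3  0.2]
 [-0.9 -2. ]
 [ 0.4 -3. ]
 [ 1.8  1.5]
 [-1.9  0.9]
 [ 0.1  0. ]]
[[ 0.5652 -0.0322  0.095 ]
 [ 0.5996 -0.0485  0.137 ]
 [ 0.6846 -0.0045  0.078 ]
 [ 0.6834  0.0516  0.119 ]
 [ 0.6026  0.0857  0.076 ]
 [ 0.5668  0.1516  0.116 ]
 [ 0.7198  0.2156  0.044 ]
 [ 0.7291 -0.2043  0.044 ]
 [ 0.5091 -0.2092  0.044 ]
 [ 0.4998  0.2107  0.044 ]]
```

```bash
cat > t.py <<'E'
# t.py x y z tooly_deg [more targets by ;] -> tool-frame shift and rz in creep units
import sys
from h import *
s=robot.get_state(); r=R.from_quat(np.r_[s['orientation'][1:],s['orientation'][0]])
print("now",s['tcp_pos'].round(4),"w",round(s['gripper_width'],4),"q",s['q'].round(2),"t",round(s['time_s'],1))
for g in sys.argv[1].split(';'):
    x,y,z,a=map(float,g.split()); a=np.radians(a)
    yv=np.array([np.cos(a),np.sin(a),0]); zv=np.array([0,0,-1.]); xv=np.cross(yv,zv)
    T=R.from_matrix(np.c_[xv,yv,zv])
    print((r.inv().apply(np.array([x,y,z])-s['tcp_pos'])/.15).round(3),(np.degrees((r.inv()*T).as_rotvec())/30).round(3))
E
python3 t.py ".567 .152 .23 0"
python3 -m creep '0.97 -0.81 0 0 0 -0.7 1;0.97 -0.81 0 0 0 -0.7 1;0.97 -0.81 0 0 0 -0.7 1;0.97 -0.81 0 0 0 -0.7 1'
python3 t.py ".567 .152 .23 0"
```

```text
now [ 0.2279 -0.5273  0.2304] w 0.0854 q [-1.37  0.16  1.6   0.    1.39 -0.21] t 0.1
[ 3.871 -3.261  0.01 ] [-2.000e-03 -3.000e-03 -2.221e+00]
time_s: 0.6
tcp_pos: [0.3147, -0.3552, 0.2307]
orientation: [-0.001, 0.925, 0.38, 0.0]
ft_force: [0.2, -0.6, 0.2]
gripper_width: 0.0854
now [ 0.3147 -0.3552  0.2307] w 0.0854 q [-1.1  -0.11  1.87  0.    1.38 -0.31] t 0.6
[ 3.573 -1.224  0.01 ] [-1.000e-03 -3.000e-03 -1.512e+00]
```

```bash
python3 -m creep '1 -0.35 0 0 0 -0.75 0.6;1 -0.35 0 0 0 -0.75 0.6;1 -0.35 0 0 0 -0.75 0.6;1 -0.35 0 0 0 -0.75 0.6' >/dev/null
python3 t.py ".567 .152 .23 0"
```

```text
now [ 0.3844 -0.2152  0.2311] w 0.0511 q [-0.79 -0.2   1.95 -0.    1.39 -0.38] t 1.1
[2.729 0.165 0.007] [-0.     0.    -0.766]
```

```bash
python3 -m creep '1 0.06 0 0 0 -0.38 0.4;1 0.06 0 0 0 -0.38 0.4;1 0.06 0 0 0 -0.38 0.4;1 0.06 0 0 0 -0.38 0.4' >/dev/null
python3 t.py ".567 .152 .23 0"
```

```text
now [ 0.4515 -0.0821  0.2311] w 0.0344 q [-0.44 -0.15  1.91 -0.    1.39 -0.24] t 1.6
[1.684 0.439 0.006] [-0.001  0.001 -0.389]
```

```bash
python3 -m creep '0.9 0.23 0 0 0 -0.39 0.4;0.9 0.23 0 0 0 -0.39 0.4;0.9 0.23 0 0 0 -0.39 0.4;0.9 0.23 0 0 0 -0.39 0.4' >/dev/null
python3 t.py ".567 .152 .23 0"
```

```text
now [0.5125 0.042  0.231 ] w 0.0341 q [-0.15  0.    1.76 -0.    1.38 -0.15] t 2.1
[0.734 0.363 0.006] [-0.002  0.002 -0.002]
```

```bash
python3 -m creep '0.73 0.36 0.3 0 0 0 0.4;0.73 0.36 0.4 0 0 0 0.4;0.73 0.36 0.4 0 0 0 0.4;0.73 0.36 0.4 0 0 0 0.4' >/dev/null
python3 t.py ".567 .152 .083 0"
python3 - <<'E'
from h import *
c=robot.get_calibration("wrist"); im=robot.camera("wrist")
cv2.imwrite("pics/w1.png",im[:,:,::-1])
p=np.load("p.npy"); print(proj(pts(p)[:6],"wrist").round(0))
E
```

```text
now [0.5664 0.151  0.1709] w 0.0342 q [ 0.05  0.24  1.63 -0.    1.28  0.06] t 2.6
[0.008 0.005 0.586] [-0.002  0.002 -0.004]
[[317. 375.]
 [354. 429.]
 [428. 341.]
 [452. 327.]
 [355. 267.]
 [319. 220.]]
```

View pics/w1.png

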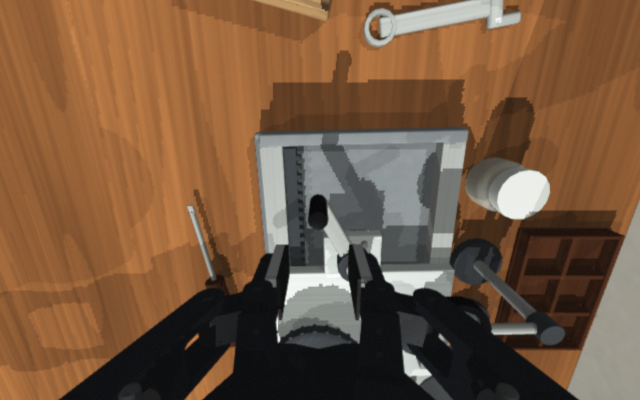

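The wrist view shows the clamp pin as a dark blob at (310-328,194-228), with the lever running down to the pivot near (345,262). I'll check this against the model's pin outline.

Run:
```python
from h import *
p=np.load("p.npy"); g=pts(p)[5]
C=[g+[.008*np.cos(a),.008*np.sin(a),dz] for dz in(0,-.043) for a in np.linspace(0,6.28,24)]
q=proj(C,"wrist"); print("model top",q[:24].min(0),q[:24].max(0),"base",q[24:].min(0),q[24:].max(0))
im=cv2.imread("pics/w1.png"); a=im[185:240,300:340].max(2)
n,l,st,ce=cv2.connectedComponentsWithStats((a<45).astype(np.uint8)); print(st[1:]+[300,185,0,0,0],ce[1:]+[300,185])
cc=robot.get_calibration("wrist");M=R.from_rotvec(cc['rvec']).as_matrix();print(-M.T@cc['tvec'])
```

```text
model top [308.60140893 210.40641929] [329.1601323  229.57029654] base [310.04636647 194.51405043] [327.30810696 210.94378932]
[[300 191   2   3   4]
 [308 195  19  34 522]
 [300 200   3   4   9]
 [300 208   3   4  12]
 [300 217   4   4  15]
 [300 225   4   4  16]
 [300 233   4   4  13]] [[300.25       192.        ]
 [317.53448276 212.        ]
 [301.         201.33333333]
 [301.         209.5       ]
 [301.4        218.6       ]
 [301.5        226.5       ]
 [301.61538462 234.84615385]]
[0.56609672 0.23103997 0.31518216]
```

```bash
python3 -m creep '0.01 0.005 0.3 0 0 0 0.4;0.01 0.005 0.58 0 0 0 0.4;0.01 0.005 0.58 0 0 0 0.3;0.01 0.005 0.58 0 0 0 0.3'
python3 - <<'E' > arc.txt
import numpy as np
from h import *
p=np.load("p.npy").copy()
for c in(.9,.7,.5,.3,.15,.05):
    p[5]=c; g=pts(p)[5]; print(f"{g[0]+.005:.4f} {g[1]:.4f} .083 0",end=';' if c>.06 else '')
E
python3 t.py "$(cat arc.txt)"
```

```text
time_s: 3.15
tcp_pos: [0.5689, 0.1534, 0.087]
orientation: [0.001, 0.708, 0.706, 0.001]
ft_force: [0.6, -0.5, 0.1]
gripper_width: 0.0252
now [0.5689 0.1534 0.087 ] w 0.0252 q [ 0.06  0.34  1.68 -0.    1.12  0.06] t 3.1
[0.023 0.1   0.027] [ 0.007 -0.    -0.004]
[0.045 0.197 0.028] [ 0.007 -0.    -0.004]
[0.047 0.297 0.028] [ 0.007 -0.    -0.004]
[0.03  0.395 0.028] [ 0.007 -0.    -0.004]
[0.004 0.465 0.029] [ 0.007 -0.    -0.004]
[-0.018  0.51   0.029] [ 0.007 -0.    -0.004]
```

```bash
python3 -m creep '0.02 0.1 0 0 0 0 0.3;0.045 0.2 0 0 0 0 0.3;0.05 0.3 0 0 0 0 0.3;0.03 0.4 0 0 0 0 0.3;0.005 0.47 0 0 0 0 0.3;-0.02 0.51 0 0 0 0 0.3;-0.02 0.51 0 0 0 0 0.3;-0.02 0.51 0 0 0 0 0.3'
python3 - <<'E'
from h import *
im=robot.camera("top"); cv2.imwrite("pics/top1.png",im[:,:,::-1])
im=robot.camera("wrist"); cv2.imwrite("pics/w2.png",im[:,:,::-1])
E
```

```text
time_s: 4.15
tcp_pos: [0.6441, 0.1509, 0.0847]
orientation: [0.001, 0.707, 0.707, 0.0]
ft_force: [-0.3, 0.0, 0.8]
gripper_width: 0.0253
```

View pics/w2.png

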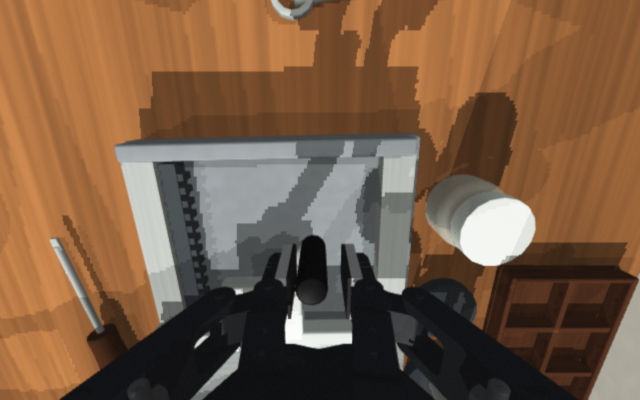

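The clamp pin at (313,290) is between the pads and the lever is near its loose stop. I'll lift and move to the crank pin.

```bash
python3 -m creep '0 0 -0.4 0 0 0 0.3;0 0 -0.75 0 0 0 0.3;-0.3 -0.1 -0.75 0 0 0.36 0.3;-0.5 -0.2 -0.75 0 0 0.7 0.3;-0.5 -0.2 -0.75 0 0 0.96 0.3;-0.5 -0.2 -0.75 0 0 0.96 0.3'
python3 t.py ".5996 -.0485 .2 -115"
```

```text
time_s: 5.0
tcp_pos: [0.6135, 0.076, 0.1969]
orientation: [0.0, 0.861, 0.509, 0.0]
ft_force: [0.7, 0.2, -0.1]
gripper_width: 0.0257
now [0.6135 0.076  0.1969] w 0.0257 q [-0.07  0.29  1.51 -0.    1.34  0.43] t 5.0
[-0.772  0.318 -0.02 ] [ 0.000e+00 -1.000e-03  2.874e+00]
```

```bash
python3 -m creep '0 0 0 0 0 0.35 0.3;0 0 0 0 0 0.7 0.3;0 0 0 0 0 0.96 0.3;0 0 0 0 0 0.96 0.3' >/dev/null
python3 -m creep '0 0 0 0 0 0.35 0.3;0 0 0 0 0 0.7 0.3;0 0 0 0 0 0.96 0.3;0 0 0 0 0 0.96 0.3' >/dev/null
python3 t.py ".5996 -.0485 .2 -115"
```

```text
now [0.6137 0.0766 0.1968] w 0.0256 q [-0.07  0.3   1.51 -0.    1.34  1.43] t 6.0
[-0.15   0.826 -0.022] [ 0.    -0.     0.962]
```

```bash
python3 -m creep '-0.15 0.3 0 0 0 0.35 0.4;-0.15 0.6 0 0 0 0.7 0.4;-0.15 0.83 0 0 0 0.96 0.4;-0.15 0.83 0 0 0 0.96 0.4;-0.15 0.83 0 0 0 0.96 0.4' >/dev/null
python3 t.py ".5996 -.0485 .11 -115"
python3 - <<'E'
from h import *
c=robot.get_calibration("wrist"); im=robot.camera("wrist"); cv2.imwrite("pics/w3.png",im[:,:,::-1])
p=np.load("p.npy"); print(proj(pts(p)[:5],"wrist").round(0)); g=pts(p)[1]
C=[g+[.008*np.cos(a),.008*np.sin(a),dz] for dz in(0,-.048) for a in np.linspace(0,6.28,24)]
q=proj(C,"wrist"); print("model top",q[:24].min(0),q[:24].max(0),"base",q[24:].min(0),q[24:].max(0))
M=R.from_rotvec(c['rvec']).as_matrix();print(-M.T@c['tvec'])
E
```

```text
now [ 0.5989 -0.0487  0.1967] w 0.0337 q [-0.28  0.25  1.56  0.    1.33  1.72] t 6.6
[ 0.004 -0.003  0.578] [-0.001  0.001 -0.   ]
[[318. 238.]
 [318. 218.]
 [236. 135.]
 [163. 171.]
 [202. 244.]]
model top [307.85365951 208.24552767] [328.12335719 227.13397759] base [309.77887262 191.44614397] [326.53362491 207.40679395]
[ 0.67089462 -0.08284605  0.34001406]
```

View pics/w3.png

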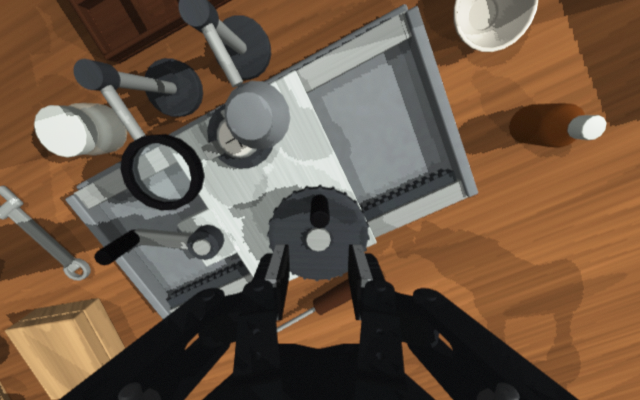

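The model matches the wrist view: pin at (318,195-228), hub (318,238), watch (236,140) and ring (163,171). I'll lower over the pin.

```bash
cat > w.py <<'E'
# w.py f1 f2 ...: rows for feeds, lead in m
import sys,subprocess
import numpy as np
from h import pts
p=np.load("p.npy"); f0=p[4]; lead=.003; o=[]
for f in map(float,sys.argv[1:]):
    q=p.copy(); q[4]=f; q[3]=p[3]+.02*(f-f0); g=pts(q)[1]; a=f+np.pi/2+p[2]
    g=g+lead*np.array([np.cos(a),np.sin(a),0]); o.append(f"{g[0]:.4f} {g[1]:.4f} .107 {np.degrees(a)-180:.2f}")
subprocess.run(["python3","t.py",";".join(o)])
E
python3 -m creep '0 0 0.25 0 0 0 0.4;0 0 0.59 0 0 0 0.4;0 0 0.59 0 0 0 0.26;0 0 0.59 0 0 0 0.26;0 0 0.59 0 0 0 0.26'
python3 w.py -.36 -.26 -.16 -.06 .04
```

```text
time_s: 7.3
tcp_pos: [0.6009, -0.0496, 0.1113]
orientation: [0.0, 0.976, -0.218, 0.002]
ft_force: [0.3, -0.1, 0.8]
gripper_width: 0.0221
now [ 0.6009 -0.0496  0.1113] w 0.0221 q [-0.28  0.34  1.63  0.    1.17  1.73] t 7.3
[-0.021 -0.062  0.028] [-0.001 -0.009 -0.194]
[-0.032 -0.099  0.028] [-0.001 -0.009 -0.385]
[-0.047 -0.135  0.028] [-0.    -0.01  -0.576]
[-0.063 -0.17   0.028] [ 0.    -0.01  -0.767]
[-0.082 -0.204  0.028] [ 0.001 -0.01  -0.958]
```

```bash
python3 -m creep '-0.02 -0.062 0 0 0 -0.19 0.26;-0.032 -0.1 0 0 0 -0.385 0.26;-0.047 -0.135 0 0 0 -0.576 0.26;-0.063 -0.17 0 0 0 -0.767 0.26;-0.08 -0.2 0 0 0 -0.95 0.26;-0.08 -0.2 0 0 0 -0.95 0.26'
python3 w.py .13 .23 .33 .43 .53
```

```text
time_s: 8.05
tcp_pos: [0.6022, -0.0173, 0.1104]
orientation: [0.0, 1.0, 0.028, 0.002]
ft_force: [1.3, -0.8, 0.9]
gripper_width: 0.0222
now [ 0.6022 -0.0173  0.1104] w 0.0222 q [-0.23  0.34  1.63 -0.    1.17  1.29] t 8.1
[ 0.001 -0.038  0.023] [ 0.002 -0.007 -0.183]
[-0.004 -0.076  0.023] [ 0.003 -0.007 -0.374]
[-0.012 -0.113  0.023] [ 0.003 -0.006 -0.565]
[-0.022 -0.15   0.023] [ 0.003 -0.006 -0.756]
[-0.034 -0.185  0.023] [ 0.004 -0.006 -0.947]
```

```bash
python3 -m creep '0 -0.038 0 0 0 -0.18 0.26;-0.004 -0.076 0 0 0 -0.37 0.26;-0.012 -0.113 0 0 0 -0.565 0.26;-0.022 -0.15 0 0 0 -0.756 0.26;-0.034 -0.185 0 0 0 -0.95 0.26;-0.034 -0.185 0 0 0 -0.95 0.26'
python3 w.py .63 .73 .83 .93 1.03
```

```text
time_s: 8.8
tcp_pos: [0.5948, 0.0103, 0.1094]
orientation: [0.0, 0.962, 0.273, 0.001]
ft_force: [-0.3, -0.7, 0.2]
gripper_width: 0.0221
now [0.5948 0.0103 0.1094] w 0.0221 q [-0.19  0.33  1.65  0.    1.16  0.83] t 8.8
[ 0.007 -0.033  0.016] [ 0.002 -0.003 -0.191]
[ 0.008 -0.07   0.016] [ 0.002 -0.003 -0.382]
[ 0.007 -0.105  0.016] [ 0.002 -0.002 -0.573]
[ 0.003 -0.14   0.016] [ 0.003 -0.002 -0.764]
[-0.003 -0.173  0.016] [ 0.003 -0.002 -0.955]
```

```bash
python3 -m creep '0.007 -0.033 0 0 0 -0.19 0.26;0.008 -0.07 0 0 0 -0.38 0.26;0.007 -0.105 0 0 0 -0.573 0.26;0.003 -0.14 0 0 0 -0.764 0.26;-0.003 -0.173 0 0 0 -0.955 0.26;-0.003 -0.173 0 0 0 -0.955 0.26'
python3 w.py 1.13 1.23 1.33 1.43 1.53
python3 - <<'E'
from h import *
im=robot.camera("top"); cv2.imwrite("pics/top2.png",cv2.resize(im[140:255,250:410,::-1],None,fx=5,fy=5,interpolation=cv2.INTER_CUBIC))
E
```

```text
time_s: 9.55
tcp_pos: [0.5806, 0.0321, 0.1089]
orientation: [0.0, 0.865, 0.502, 0.0]
ft_force: [0.6, -0.2, 0.3]
gripper_width: 0.022
now [0.5806 0.0321 0.1089] w 0.022 q [-0.15  0.3   1.69  0.    1.16  0.37] t 9.6
[ 0.009 -0.031  0.013] [ 0.002 -0.001 -0.193]
[ 0.015 -0.063  0.013] [ 0.002 -0.001 -0.384]
[ 0.018 -0.094  0.013] [ 0.002 -0.001 -0.575]
[ 0.019 -0.124  0.013] [ 0.002 -0.001 -0.766]
[ 0.018 -0.152  0.013] [ 0.002 -0.001 -0.957]
```

View pics/top2.png

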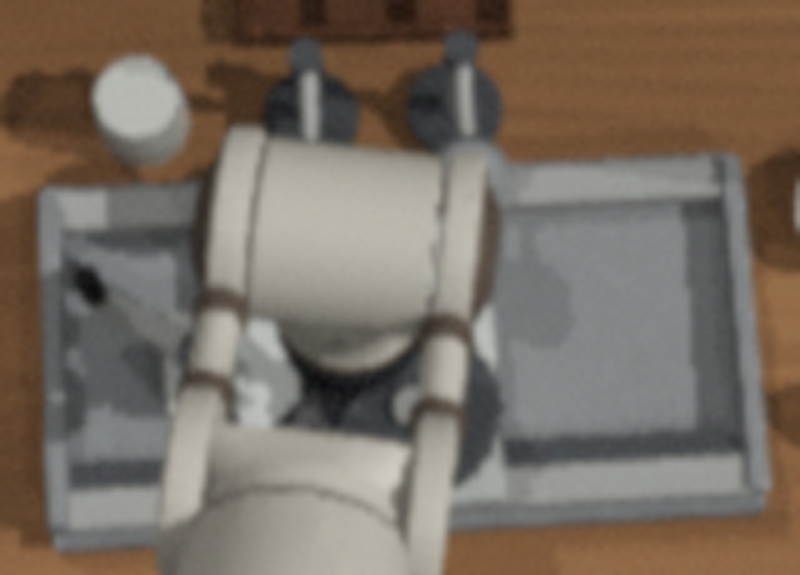

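The wheel's right edge moved from 555 to 500 crop px, about 29 mm, so the carriage is following. The lever is loose, with its grip at (90,285). I'll keep winding.

```bash
python3 -m creep '0.009 -0.031 0 0 0 -0.19 0.26;0.015 -0.063 0 0 0 -0.38 0.26;0.018 -0.094 0 0 0 -0.575 0.26;0.019 -0.124 0 0 0 -0.766 0.26;0.018 -0.152 0 0 0 -0.957 0.26;0.018 -0.152 0 0 0 -0.957 0.26'
python3 w.py 1.63 1.73 1.83 1.93 2.03
```

```text
time_s: 10.35
tcp_pos: [0.5619, 0.0458, 0.1086]
orientation: [0.0, 0.714, 0.7, 0.0]
ft_force: [0.9, -0.2, 0.8]
gripper_width: 0.0222
now [0.5619 0.0458 0.1086] w 0.0222 q [-0.13  0.26  1.74  0.    1.15 -0.11] t 10.3
[ 0.01  -0.025  0.011] [ 0.001 -0.    -0.191]
[ 0.017 -0.05   0.011] [ 0.001 -0.    -0.382]
[ 0.023 -0.074  0.011] [ 0.001 -0.    -0.573]
[ 0.025 -0.099  0.011] [ 0.001 -0.    -0.764]
[ 0.026 -0.121  0.011] [ 0.001 -0.    -0.955]
```

```bash
python3 -m creep '0.01 -0.025 0 0 0 -0.19 0.26;0.017 -0.05 0 0 0 -0.38 0.26;0.023 -0.074 0 0 0 -0.575 0.26;0.025 -0.099 0 0 0 -0.766 0.26;0.026 -0.121 0 0 0 -0.955 0.26;0.026 -0.121 0 0 0 -0.955 0.26'
python3 w.py 2.13 2.23 2.34
```

```text
time_s: 11.1
tcp_pos: [0.5439, 0.0502, 0.1086]
orientation: [0.0, 0.518, 0.855, 0.001]
ft_force: [2.3, 2.3, 1.5]
gripper_width: 0.0224
now [0.5439 0.0502 0.1086] w 0.0224 q [-0.13  0.21  1.79  0.    1.14 -0.61] t 11.1
[ 0.007 -0.02   0.01 ] [ 0.002 -0.001 -0.192]
[ 0.013 -0.039  0.01 ] [ 0.002 -0.001 -0.383]
[ 0.018 -0.059  0.01 ] [ 0.002 -0.001 -0.593]
```

```bash
python3 -m creep '0.007 -0.02 0 0 0 -0.19 0.26;0.013 -0.039 0 0 0 -0.38 0.26;0.018 -0.059 0 0 0 -0.593 0.26;0.018 -0.059 0 0 0 -0.593 0.26;0.018 -0.059 0 0 0 -0.593 0.26'
python3 - <<'E'
from h import *
c=robot.get_calibration("wrist"); im=robot.camera("wrist"); cv2.imwrite("pics/w4.png",im[:,:,::-1])
p=np.load("p.npy").copy(); p[3]+=.02*(2.34-p[4]); p[4]=2.34;p[5]=0; print(proj(pts(p)[:6],"wrist").round(0))
M=R.from_rotvec(c['rvec']).as_matrix();print(-M.T@c['tvec'],pts(p)[:5])
E
```

```text
time_s: 11.72
tcp_pos: [0.5347, 0.0489, 0.1086]
orientation: [-0.0, 0.38, 0.925, 0.001]
ft_force: [2.7, 4.6, 1.7]
gripper_width: 0.0225
[[323. 298.]
 [325. 287.]
 [450. 353.]
 [478. 403.]
 [485. 210.]
 [674. 208.]]
[0.47683603 0.10509894 0.2519468 ] [[0.56398454 0.02389399 0.095     ]
 [0.53695453 0.05060314 0.137     ]
 [0.68340098 0.05154744 0.078     ]
 [0.68340082 0.05155474 0.119     ]
 [0.60138161 0.14175178 0.076     ]]
```

View pics/w4.png

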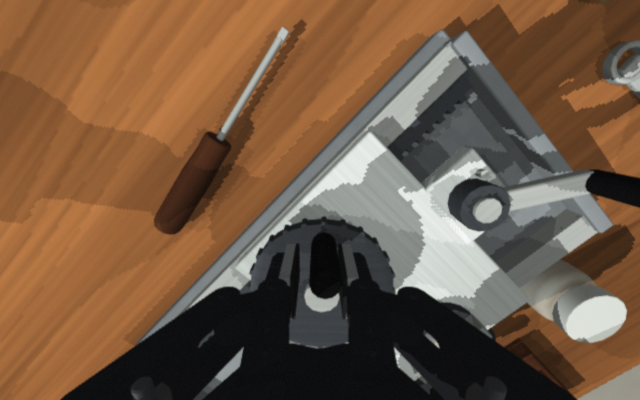

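Hub at (322,300) and pivot knob at (488,207), both within about 3 px of the model. I'll back off the pin, lift, and look at the ring from near.

```bash
python3 -m creep '0 0.017 0 0 0 0 0.3;0 0.017 -0.3 0 0 0 0.3;0 0.017 -0.6 0 0 0 0.3;0 0.017 -0.6 0 0 0.3 0.3;0 0.017 -0.6 0 0 0.6 0.3;0 0.017 -0.6 0 0 0.8 0.3;0 0.017 -0.6 0 0 0.8 0.3'
python3 t.py ".62 -.04 .2 0"
```

```text
time_s: 12.65
tcp_pos: [0.5359, 0.0497, 0.1978]
orientation: [-0.0, 0.563, 0.827, -0.001]
ft_force: [0.2, -0.0, -0.1]
gripper_width: 0.0256
now [0.5359 0.0497 0.1978] w 0.0256 q [-0.13  0.09  1.74 -0.    1.31 -0.51] t 12.7
[-0.762  0.303 -0.015] [-0.003  0.001  0.717]
```

```bash
python3 -m creep '-0.3 0.1 0 0 0 0.3 0.3;-0.6 0.2 0 0 0 0.6 0.3;-0.76 0.3 0 0 0 0.72 0.3;-0.76 0.3 0 0 0 0.72 0.3;-0.76 0.3 0 0 0 0.72 0.3' >/dev/null
python3 t.py ".62 -.04 .2 0"
python3 - <<'E'
from h import *
c=robot.get_calibration("wrist"); im=robot.camera("wrist"); cv2.imwrite("pics/w5f.png",im[:,:,::-1])
p=np.load("p.npy").copy(); p[3]+=.02*(2.34-p[4]); p[4]=2.34;p[5]=0; q=proj(pts(p)[:6],"wrist");print(q.round(1))
x0,y0=np.clip((q[3]-[100,75]).astype(int),0,[440,250]);print(x0,y0)
cv2.imwrite("pics/w5.png",cv2.resize(im[y0:y0+150,x0:x0+200,::-1],None,fx=4,fy=4,interpolation=cv2.INTER_CUBIC))
E
```

```text
now [ 0.6194 -0.0391  0.1979] w 0.0255 q [-0.26  0.3   1.5  -0.    1.35 -0.26] t 13.3
[-0.006  0.004 -0.014] [-0.003 -0.001  0.001]
[[ 255.1  133.7]
 [ 200.2   98.4]
 [ 390.5  100.7]
 [ 404.    98.5]
 [ 296.7  -19.5]
 [ 358.5 -177.5]]
304 23
```

View pics/w5.png

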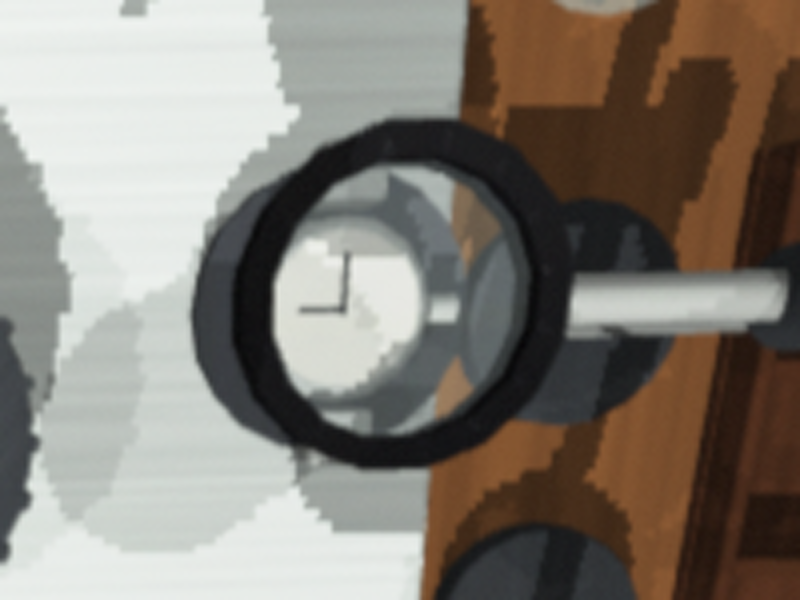

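Through the ring, the watch hands meet at crop (345,310). The ring's outer centre is about (403,292) and the inner about (401,300). I'll compute the offset along the bed's y.

Run:
```python
from h import *
p=np.load("p.npy"); f=lambda u,v:np.array([304,23])+(np.array([u,v])+.5)/4-.5
e=np.array([-np.sin(p[2]),np.cos(p[2]),0])
w=ray(f(345,310),.078,"wrist")
# dial outline centre as a second estimate
for (u,v,z) in((403,292,.119),(403,292,.125),(401,300,.119)):
    l=ray(f(u,v),z,"wrist"); print("watch-lens along bed y mm",1e3*(w-l)@e, w.round(4),l.round(4))
C=[]
for z in(.113,.125):
  for r in(.03,.024):
    P=[pts(p)[3]*[1,1,0]+[r*np.cos(a),r*np.sin(a),z] for a in np.linspace(0,6.28,60)]
    q=(proj(P,"wrist")-[304,23]+.5)*4; print(z,r,q.min(0).round(),q.max(0).round())
q=p.copy();q[3]+=.02*(2.34-p[4]);q[4]=2.34;q[5]=0.03;g=pts(q)[5];print("grip",g)
import subprocess;subprocess.run(["python3","t.py",f"{g[0]} {g[1]} .2 0"])
```

```text
now [ 0.6193 -0.0388  0.198 ] w 0.0253 q [-0.26  0.3   1.5  -0.    1.35 -0.26] t 13.3
[ 1.63   0.142 -0.013] [-0.002 -0.001  0.001]
watch-lens along bed y mm -1.5116362854500394 [0.6828 0.052  0.078 ] [0.6835 0.0536 0.119 ]
watch-lens along bed y mm -1.2214480197145732 [0.6828 0.052  0.078 ] [0.6817 0.0532 0.125 ]
watch-lens along bed y mm -0.11043056491255729 [0.6828 0.052  0.078 ] [0.6832 0.0522 0.119 ]
0.113 0.03 [238. 133.] [549. 464.]
0.113 0.024 [269. 168.] [518. 433.]
0.125 0.03 [248. 119.] [577. 469.]
0.125 0.024 [281. 157.] [544. 437.]
grip [0.64044463 0.20577584 0.116     ]
```

```bash
python3 -m creep '0.4 0.07 0 0 0 0 0.4;0.8 0.07 0 0 0 0 0.4;0.8 0.07 0 0 0 0 0.4;0.8 0.07 0 0 0 0 0.4' >/dev/null
python3 -m creep '0.4 0.07 0.1 0 0 0 0.4;0.83 0.07 0.2 0 0 0 0.4;0.83 0.07 0.2 0 0 0 0.4;0.83 0.07 0.2 0 0 0 0.4' >/dev/null
python3 t.py ".6404 .2058 .085 0"
python3 - <<'E'
from h import *
c=robot.get_calibration("wrist"); im=robot.camera("wrist"); cv2.imwrite("pics/w6.png",im[:,:,::-1])
g=np.array([.6404,.2058,.116])
C=[g+[.008*np.cos(a),.008*np.sin(a),dz] for dz in(0,-.043) for a in np.linspace(0,6.28,24)]
q=proj(C,"wrist"); print("model",q.min(0),q.max(0))
x,y=q.mean(0).astype(int); o=np.array([x-30,y-40])
n,l,st,ce=cv2.connectedComponentsWithStats((im[y-40:y+35,x-30:x+30].max(2)<45).astype(np.uint8)); print(st[1:][st[1:,4]>100]+[*o,0,0,0])
E
```

```text
now [0.6412 0.2039 0.1683] w 0.0342 q [ 0.13  0.46  1.36 -0.    1.33  0.13] t 14.3
[ 0.013 -0.006  0.555] [-0.     0.001 -0.002]
model [306.77485972 193.89608523] [327.68513843 229.42432502]
[[307 194  19  35 546]]
```

```bash
python3 -m creep '0.013 -0.006 0.3 0 0 0 0.4;0.013 -0.006 0.56 0 0 0 0.4;0.013 -0.006 0.56 0 0 0 0.3;0.013 -0.006 0.56 0 0 0 0.3'
python3 - <<'E'
from h import *
import subprocess
p=np.load("p.npy").copy(); p[3]+=.02*(2.34-p[4])
o=[]
for c in(.2,.4,.6,.8,1.,1.12,1.2):
    p[5]=c; g=pts(p)[5]; o.append(f"{g[0]-.005:.4f} {g[1]:.4f} .086 0")
subprocess.run(["python3","t.py",";".join(o)])
E
```

```text
time_s: 14.88
tcp_pos: [0.6418, 0.206, 0.0866]
orientation: [0.001, 0.708, 0.706, 0.001]
ft_force: [0.5, 0.4, 0.6]
gripper_width: 0.0259
now [0.6418 0.206  0.0866] w 0.0259 q [ 0.13  0.54  1.41 -0.    1.19  0.13] t 14.9
[ 0.036 -0.119  0.004] [ 0.006 -0.001 -0.004]
[ 0.064 -0.215  0.004] [ 0.006 -0.001 -0.004]
[ 0.071 -0.314  0.003] [ 0.006 -0.001 -0.004]
[ 0.059 -0.413  0.003] [ 0.006 -0.001 -0.004]
[ 0.027 -0.508  0.003] [ 0.006 -0.001 -0.004]
[-0.001 -0.561  0.002] [ 0.006 -0.001 -0.004]
[-0.023 -0.594  0.002] [ 0.006 -0.001 -0.004]
```

```bash
python3 -m creep '0.036 -0.12 0 0 0 0 0.3;0.064 -0.215 0 0 0 0 0.3;0.07 -0.314 0 0 0 0 0.3;0.06 -0.413 0 0 0 0 0.3;0.027 -0.508 0 0 0 0 0.3;0 -0.56 0 0 0 0 0.3;-0.023 -0.595 0 0 0 0 0.3;-0.023 -0.595 0 0 0 0 0.3;-0.023 -0.595 0 0 0 0 0.3'; python3 t.py ".56 .2 .086 0"
```

```text
time_s: 16.0
tcp_pos: [0.554, 0.2035, 0.087]
orientation: [0.002, 0.707, 0.707, 0.003]
ft_force: [5.7, -0.5, 4.3]
gripper_width: 0.0254
now [0.554  0.2035 0.087 ] w 0.0254 q [ 0.15  0.34  1.68 -0.    1.11  0.15] t 16.0
[-0.023  0.04   0.007] [ 0.013 -0.001 -0.002]
```

```bash
python3 -m creep '0 -0.02 0 0 0 0 0.3;0 -0.02 0 0 0 0 0.3'
python3 -m creep '0 0.05 0 0 0 0 0.36;0 0.05 0 0 0 0 0.36;0 0.05 -0.3 0 0 0 0.36;0 0.05 -0.7 0 0 0 0.36;0 0.05 -0.75 0 0 0 0.36'
python3 t.py ".62 -.02 .2 0"
```

```text
time_s: 16.25
tcp_pos: [0.5519, 0.2024, 0.0869]
orientation: [0.003, 0.707, 0.707, 0.002]
ft_force: [8.2, -3.8, 4.7]
gripper_width: 0.0252
time_s: 16.88
tcp_pos: [0.5578, 0.2042, 0.2018]
orientation: [0.002, 0.707, 0.707, 0.003]
ft_force: [0.1, -0.1, -0.0]
gripper_width: 0.0307
now [0.5578 0.2042 0.2018] w 0.0307 q [0.15 0.22 1.58 0.   1.33 0.15] t 16.9
[-1.495  0.415  0.013] [ 0.014 -0.002 -0.   ]
```

```bash
python3 - <<'E'
from h import *
im=robot.camera("wrist"); cv2.imwrite("pics/w7.png",im[:,:,::-1])
p=np.load("p.npy").copy(); p[3]+=.02*(2.34-p[4])
for c in(.95,1.05,1.1,1.15,1.2):
    p[5]=c; g=pts(p)[5]
    q=proj([g+[.008*np.cos(a),.008*np.sin(a),dz] for dz in(0,-.043) for a in np.linspace(0,6.28,24)],"wrist"); print(c,q.min(0).round(1),q.max(0).round(1))
x,y=q.mean(0).astype(int); o=np.array([x-35,y-40])
n,l,st,ce=cv2.connectedComponentsWithStats((im[y-40:y+40,x-35:x+45].max(2)<45).astype(np.uint8)); print(st[1:][st[1:,4]>100]+[*o,0,0,0])
E
python3 -m creep '-0.4 0.1 0 0 0 0 0.3;-0.75 0.2 0 0 0 0 0.3;-0.75 0.2 0 0 0 0 0.3;-0.75 0.2 0 0 0 0 0.3'>/dev/null
python3 -m creep '-0.4 0.1 0 0 0 0 0.3;-0.8 0.2 0 0 0 0 0.3;-0.8 0.2 0 0 0 0 0.3;-0.8 0.2 0 0 0 0 0.3'
python3 - <<'E'
from h import *
im=robot.camera("wrist"); cv2.imwrite("pics/w8f.png",im[:,:,::-1])
p=np.load("p.npy").copy(); p[3]+=.02*(2.34-p[4]); q=proj(pts(p)[:4],"wrist")
x0,y0=np.clip((q[3]-[100,75]).astype(int),0,[440,250]);print(x0,y0,((q[2:]-[x0,y0]+.5)*4).round())
for z in(.113,.125):
    P=[pts(p)[3]*[1,1,0]+[.03*np.cos(a),.03*np.sin(a),z] for a in np.linspace(0,6.28,60)]
    s=(proj(P,"wrist")-[x0,y0]+.5)*4; print(z,s.min(0).round(),s.max(0).round())
cv2.imwrite("pics/w8.png",cv2.resize(im[y0:y0+150,x0:x0+200,::-1],None,fx=4,fy=4,interpolation=cv2.INTER_CUBIC))
E
```

```text
0.95 [327.2 180.3] [347.4 209.6]
1.05 [320.4 183.3] [339.4 212.9]
1.1 [317.2 185. ] [335.6 214.8]
1.15 [313.6 186.9] [331.9 216.9]
1.2 [310.1 188.9] [328.3 219.1]
[[306 188  21  29 423]]
time_s: 17.92
tcp_pos: [0.6148, -0.0273, 0.196]
orientation: [-0.001, 0.707, 0.707, -0.0]
ft_force: [0.3, 0.3, 0.7]
gripper_width: 0.0257
309 40 [[346. 301.]
 [403. 303.]]
0.113 [239. 134.] [548. 457.]
0.125 [251. 125.] [577. 466.]
```

View pics/w8.png

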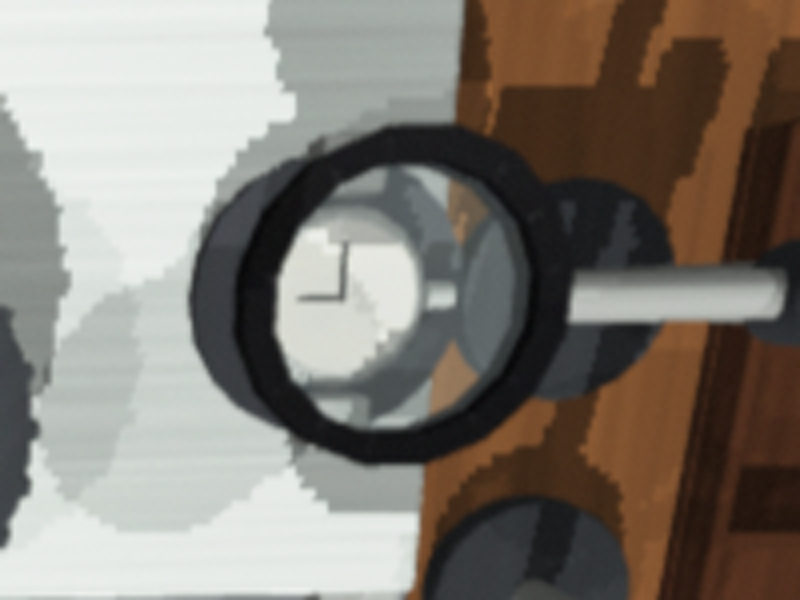

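The watch hands meet at crop (343,298), 3 px from the model's 301. The ring spans rows 122-465 against the model's 125-466, so the offset is well under 1 mm. The clamp pin outline matches c of about 1.1-1.2. The gripper is clear, so I'm handing in.

```bash
python3 -c "
from bench import robot
print(robot.close_job())"
```

```text
the job is handed in; nothing more can be done
None
```

The job is handed in at about 18 s of the 72 s allowed. `close_job` gives no verdict.

I swung the clamp lever loose and wound the feed wheel about 2.8 rad by its crank pin, which moved the carriage about 56 mm. I then swung the lever back to its tight end and lifted the gripper clear.

**Centring:** close-up wrist pictures before and after clamping put the watch within about 1 mm of the ring loupe's centre along the slide. One coarser reading before clamping, from the ring's outer outline, gave 1.5 mm. The limit is 5 mm.

**Clamp:** after release, the lever pin's outline fits about 1.15 to 1.2 rad. That is slightly above the 1.1 rad I expected after spring-back, but well over the 0.95 needed.

**Forces:** the highest tool force in the readings I took was about 10 N.

**Bystanders:** I did not measure them afterwards. The arm passed above all of them, and no reading showed an unexpected contact.

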